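Close and lock the probe-well cover of a checking fixture

TASK

With a fingertip, push the sliding cover of the fixture's probe well fully home against its stop, then set a fingertip in the slot of the quarter-turn cam fastener beside it and turn it clockwise (seen from above) to the end of its travel, so that its tongue locks the cover in. Turn the fastener by its slot, not by pushing its tongue; do not lift the cover, leave the gauges and the screwdriver where they are, and finish clear of everything.

Things in the scene. Friction and masses are not known exactly. Their poses are not given: they have to be found in the camera images.
- fixture: Aluminium checking fixture fixed on the table: base plate 24 mm thick, x -105..195, y -125..185 mm in its own frame. Origin on the table surface, z up; +x is the way the cover slides home. The cover slides on the plate along y = 50 between two lipped rails (x 5..167, up to z 38). Two toggle clamps stand at x 172, y -100 and y 160, up to z 178.
- cover_stop (a point): Centre of the face of the stop bar that the far (+x) edge of the cover meets when home: x 155, y 50 mm in the fixture's frame, 28 mm above the table. Axes as the fixture's.
- cover_push (a point): Centre of the near (-x) face of the upright rib on the loose steel cover (150 x 110 x 8 mm, about 0.45 kg, top 32 mm above the table). Rib 50 mm wide, 8 thick, 32 to 57 mm above the table; the plate extends 11 mm before this face. Site 44.5 mm above the table; fully home it is at x 16, y 50 mm in the fixture's frame, 139 mm from the stop; it starts 30 to 55 mm short.
- cam (a joint): Angle (rad) of the quarter-turn fastener about its vertical axis: 0 = unlocked, tongue along the fixture's -x; 1.571 = locked, hard stop, tongue along +y across the cover's front edge. Grows clockwise seen from above. Starts at 0 to 0.3. Needs about 0.2 N m and stays where left; a cover that is not home is in the tongue's way.
- cam_slot (a point): Centre of the slot's floor (bright metal) in the fastener's dark steel dial, on the turning axis, at x -5, y -56 mm of the fixture, 38 mm above the table. Dial 84 mm across, flush in a 92 x 92 mm housing (top 60 mm above the table). The slot is 30 mm wide, 22 deep, runs right across the dial along this point's x axis and turns with it; the tongue points along its -x.
- cam_tongue: Steel locking tongue of the cam, 16 mm wide, 8 mm thick, reaching 80 mm from the turning axis along its own -x; lies 25 to 33 mm above the table, under the housing's collar, and turns with the dial. Origin on the turning axis, 24 mm above the table. Not to be pushed directly.
- plug_gauge: Bystander: loose steel plug gauge standing on the plate, 26 mm in diameter at the foot, 55 mm tall; origin at the centre of its foot. Leave alone.
- ring_gauge: Bystander: loose steel ring gauge lying on the plate, 44 mm in diameter, 16 mm high; origin at the centre of its underside. Leave alone.
- screwdriver: Bystander: loose screwdriver with a black handle lying on the table to the left (+y) of the plate. Leave alone.
Things that resemble listed ones, but are neither listed nor needed, are in the scene too. Of the things like the part that bears cover_push, leave any that is yellow; of the rest the smaller one is meant.

How it is judged (in metres and radians):
On the way, in this order (a step that is already met when the one before it is completed fails the run):
1. the cover is home against its stop (within 3 mm) while the fastener is still unlocked (x of cover_push in the frame of fixture above 0.013 m and value of joint cam below 0.6 rad), for 0.1 s.
2. the fastener is turned to its locked stop (value of joint cam above 1.4 rad), for 0.1 s.
At the end, for the whole second after the job is handed in: The cover is within 3 mm of its stop and flat in its rails, the fastener stands at 1.4 rad or more (within 10 degrees of its locked stop) and is still, and both gauges and the screwdriver are within 15 mm of where they began (x of cover_push in the frame of fixture above 0.013 m and value of joint cam above 1.4 rad and height (world z) of cover_push below 0.048 m and velocity of joint cam below 0.05 rad/s and distance of each of plug_gauge, ring_gauge, screwdriver from where it was at the start of the episode below 0.015 m); the robot touches nothing.
It fails at once if the cover is lifted or tipped (height (world z) of cover_push above 0.05 m or angle between cover_push's own z axis and vertical above 0.1 rad).
It fails at once if the tongue is pushed directly (contact force between cam_tongue and the fingers above 2 N).
It fails at once if a gauge or the screwdriver is disturbed (distance of any of plug_gauge, ring_gauge, screwdriver from where it was at the start of the episode above 0.02 m).
It also fails if it takes over 45 s, if anything falls off the work surface, if the arm or the gripper's body presses on something with over 40 N, if the wrist force passes 120 N, or if a joint passes its speed limit or range.

ROBOT

A 7-joint arm with a two-finger parallel gripper is mounted at the origin on the work surface. World frame = base frame: x ahead of the robot, y to its left, z up, the work surface at z = 0. Lengths are in mm, angles in degrees, forces in N, time in s.
With the tool pointing down it reaches from about 425 to 1025 mm from the base axis. Payload 3.6 kg.
Tool frame: the origin (TCP) lies midway between the tips of the shut fingers; the grasp point (between the pads) lies 19 mm behind it; z points along the fingers, y is the line along which they close (so a half turn about z gives the same grasp; the last joint's range is limited). The gripper opens to 85 mm and grips with 20 to 120 N. Pads are 22 mm wide; open, the fingers measure 114 mm over their backs; the gripper's body (76 mm by 85 mm) begins 54 mm behind the grasp point. The pads swing forward as they close: fully open they stand 13 mm farther back than shut.
Start: joints at [-70.273, 33.873, 2.773, 92.16, -1.908, 54.013, -1.931], TCP at [307.358, 656.628, 231.302] pointing down, gripper open.
Joint ranges: [-153.93, 153.93], [-27.13, 128.08], [-72.61, 78.16], [10.71, 143.7], [-87.88, 267.88], [4.46, 118.87], [-176.78, 176.78]. Speed limits (degrees/s): [147.25, 147.25, 180, 180, 180, 180, 180].

INTERFACE

Orientations are given as [roll, pitch, yaw] about the fixed x, y, z axes, in that order (R = Rz(yaw) Ry(pitch) Rx(roll)).
In Python, from workcell import observe, capture, get_calibration, close_job gives the robot as it stands. The module is installed in compiled form; this text tells all that it offers.
- The arm moves only by the tool apply_moves, never from a script. Its argument "moves" is a list of rows, each an object with "delta_pos": the shift along the tool's x, y, z in cm, a list of three; "delta_rot": the turn, a rotation vector about the tool's x, y, z in rad, a list of three; "grip": the finger opening in cm, from 0 to 8.54. A call has 1 to 20 rows; each row shifts and turns the commanded pose from where the row before left it, along the tool's axes as they then stand; what a row does not reach is not made up. A row lasts 1/12 s, in which the tool goes at most 41.7 mm and 7.16 degrees, less where a joint would pass 70% of its speed; a pose out of reach is approached as far as the arm can. A call with a gripper value outside its range is refused whole. The fingers move at their own pace and stop on an object; "newtons" is the grip in N (left out, the last holds). Time passes only in rows, so rows that do not move let the fingers close. It gives the time, the measured TCP pose, the force, the opening and the grip force at its end, in the units of the state.
- observe(): the state, without advancing time (a new reading comes with each control period).
- capture(name): name is "side" or "top" or "wrist"; returns (picture, depth): 384x512x3 uint8, blue, green, red; 384x512 float32, mm along the optical axis (not along the pixel's ray), 0 where there is no reading.
- get_calibration(name): a dict with "fx", "fy", "cx", "cy" (pixels), "origin" and "attitude" of the camera in the world; the wrist camera has in their place "hand_eye" (4x4, takes a point from camera to tool coordinates, whose origin is the TCP and whose axes are the flange's). Camera axes: x right, y down, z forward; pixel columns grow to the right and rows downward; lengths in mm; the calibration is good to about 2 mm. A picture is of the moment at which its call begins: read the wrist's pose just before it. get_calibration takes no time and is no camera call.
- close_job(): hands the job in; it is judged then, once.
The state is a dict: "clock": time; "joint_positions": joint angles; "joint_velocities": joint speeds; "joint_efforts": joint torques, N m; "ee_pos": TCP position; "ee_rot": TCP orientation; "force": force on the tool from outside, world axes, zero at the start; "torque": the same for the moment, N m; "width": finger opening in mm; "finger_force": force on a finger pad.
Only numpy, scipy, OpenCV 4.12 (cv2) and the standard library are available. Lean on these libraries where they do the work, as an engineer would, in place of code of your own. Each camera call takes 0.05 s, during which the arm holds its last target. There are 200 camera calls.

## Working session

There is one attempt and no reset: what is moved stays moved. The work goes in short steps, Python scripts to look and compute and a tool call to move; the robot and the scene stay as the last step left them, time stands still between calls to the robot, and variables do not carry over. Pictures are saved under pics/ and viewed, at most 10 in all, crops included, and the job is handed in when it is done.

Besides the shell and the picture viewer there is one more tool, called after ">>>" as name(argument=value, ...), one argument or row to a line, values as JSON. apply_moves: Moves the arm, as the interface text tells. Its arguments: {"type":"object","properties":{"moves":{"type":"array","items":{"type":"object","properties":{"delta_pos":{"type":"array","items":{"type":"number"}},"delta_rot":{"type":"array","items":{"type":"number"}},"grip":{"type":"number"}}}},"newtons":{"type":"number"}},"required":["moves"]}

```bash
mkdir -p pics
python3 - <<'E'
from workcell import *
import cv2,numpy as np
s=observe();print({k:np.round(v,2) for k,v in s.items()})
for n in("top","side"):
    im,d=capture(n);cv2.imwrite(f"pics/{n}.png",im);np.savez(f"{n}.npz",im=im,d=d)
    c=get_calibration(n);print(n,c)
print(get_calibration("wrist"))
E
```

```text
{'clock': np.float64(0.0), 'joint_positions': array([-70.27,  33.93,   2.77,  92.24,  -1.91,  54.01,  -1.93]), 'joint_velocities': array([-0.03,  0.01,  0.05, -0.05, -0.03,  0.04, -0.07]), 'joint_efforts': array([ 0.000e+00, -5.487e+01,  1.550e+00, -1.981e+01,  1.000e-02,
        1.000e-02, -0.000e+00]), 'ee_pos': array([307.  , 655.88, 230.14]), 'ee_rot': array([-1.7987e+02,  1.0000e-02,  1.5492e+02]), 'force': array([ 0.38, -0.4 , -0.17]), 'torque': array([0.  , 0.04, 0.01]), 'finger_force': np.float64(0.0), 'width': np.float64(85.66)}
top {'fx': 419.3718970160726, 'fy': 419.3718970160726, 'cx': 257.9296324786726, 'cy': 192.24867591674067, 'origin': array([ 314.12568979,  104.7439325 , 1120.00881898]), 'attitude': array([-171.77568428,    0.41473228,  -90.01524116])}
side {'fx': 407.1816574364475, 'fy': 407.1816574364475, 'cx': 254.9082034010435, 'cy': 184.16185987483422, 'origin': array([ 182.4221679 , -431.6601826 ,  659.81774165]), 'attitude': array([-135.00598961,   -1.02377728,  -27.02234433])}
{'fx': 291.3810423702198, 'fy': 291.3810423702198, 'cx': 257.13895200181133, 'cy': 195.7467486562602, 'hand_eye': array([[ 6.76210182e-04, -9.49805739e-01, -3.12839577e-01,
         7.88780633e+01],
       [ 9.99999685e-01,  7.72218224e-04, -1.82992614e-04,
         1.07365980e-01],
       [ 4.15387858e-04, -3.12839355e-01,  9.49805962e-01,
        -1.42809177e+02],
       [ 0.00000000e+00,  0.00000000e+00,  0.00000000e+00,
         1.00000000e+00]])}
```

View pics/top.png

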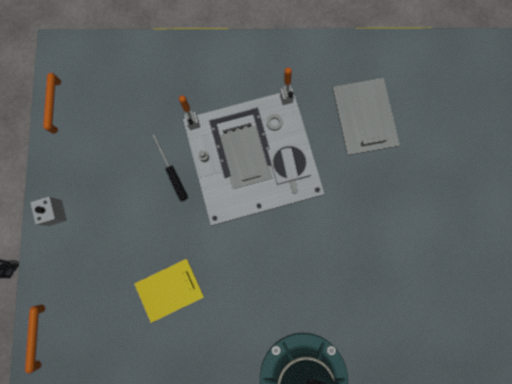

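View pics/side.png

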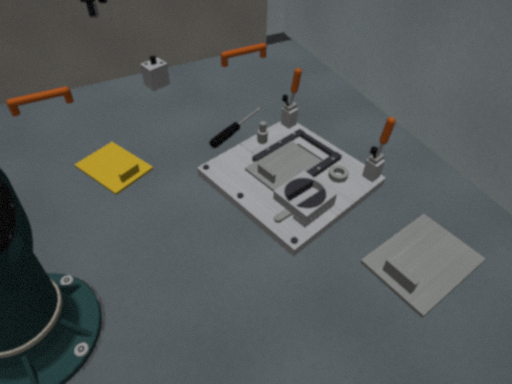

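Top view: the candidates for the cover are the plate in the rails (250,160), the yellow plate (168,290), and a larger loose bare plate (366,115). I choose the one in the rails, with its rib near (252,178). The cam dial is at (290,163), its tongue at (293,187), the plug gauge at (204,156), the ring gauge at (274,122) and the screwdriver at (170,170).

```bash
cat > h.py <<'E'
import numpy as np,cv2
from workcell import *
from scipy.spatial.transform import Rotation as R
def cam(n,s=None):
    c=get_calibration(n)
    if n!="wrist": return c,R.from_euler('xyz',c["attitude"],degrees=True).as_matrix(),np.array(c["origin"])
    s=s or observe(); H=np.array(c["hand_eye"]); Rt=R.from_euler('xyz',s["ee_rot"],degrees=True).as_matrix()
    return c,Rt@H[:3,:3],Rt@H[:3,3]+np.array(s["ee_pos"])
def plane(uv,z,C):
    c,A,o=C; uv=np.atleast_2d(np.float64(uv))
    r=np.c_[(uv[:,0]-c["cx"])/c["fx"],(uv[:,1]-c["cy"])/c["fy"],np.ones(len(uv))]@A.T
    return o+r*((z-o[2])/r[:,2])[:,None]
def cloud(d,C):
    c,A,o=C; v,u=np.indices(d.shape)
    p=np.stack([(u-c["cx"])/c["fx"]*d,(v-c["cy"])/c["fy"]*d,d],-1)@A.T+o; p[d==0]=np.nan; return p
E
python3 - <<'E'
from h import *
f=np.load("top.npz");im,d=f["im"],f["d"];C=cam("top");p=cloud(d,C)
z=p[...,2]; print("table z",np.nanmedian(z[230:250,230:420]), "plate z",np.nanmedian(z[200:210,230:250]))
m=((z>14)&(z<80)).astype(np.uint8); m=cv2.morphologyEx(m,cv2.MORPH_OPEN,np.ones((3,3)))
cs,_=cv2.findContours(m,cv2.RETR_EXTERNAL,cv2.CHAIN_APPROX_NONE)
k=max((c for c in cs if cv2.pointPolygonTest(c,(230,200),False)>=0),key=cv2.contourArea)
k=k[:,0,:]; w=plane(k,24,C)[:,:2]
r=cv2.minAreaRect(np.float32(w)); print(r)
b=cv2.boxPoints(r);print(b)
crop=cv2.resize(im[60:240,150:350],None,fx=3,fy=3,interpolation=cv2.INTER_CUBIC);cv2.imwrite("pics/crop.png",crop)
E
```

```text
table z -0.5398211783708575 plate z 23.392285413598074
((575.6498413085938, 129.9357147216797), (309.7530822753906, 309.8882141113281), 15.523045539855957)
[[384.9557   237.77893 ]
 [467.88977  -60.805458]
 [766.344     22.092499]
 [683.4099   320.67688 ]]
```

View pics/crop.png

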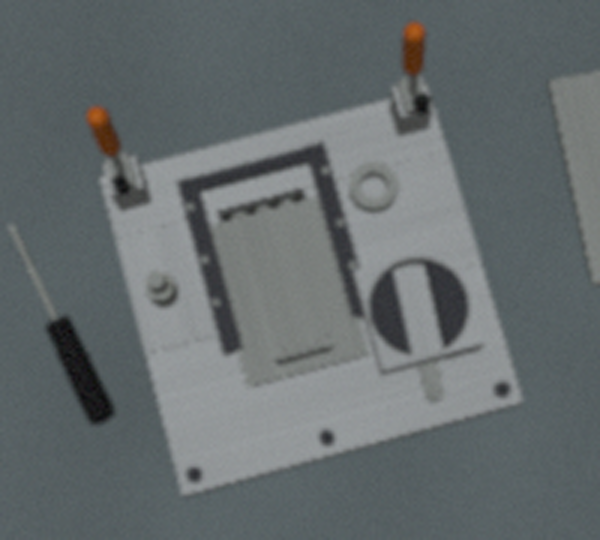

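The crop shows the bare steel cover in the dark rails, with its rib at crop (305,355). The cam dial is centred at (420,305), with the tongue at (432,385) about 0.1 rad from unlocked, so the choice is confirmed. Fixture yaw is about 15.5° and its origin about (536,88). I'm moving over it for a closer wrist view.

>>> apply_moves(
  moves=[
    {"delta_pos":[-2.68,-2.58,0],"delta_rot":[0,0,0],"grip":0},
    {"delta_pos":[-2.68,-2.58,0],"delta_rot":[0,0,0],"grip":0},
    {"delta_pos":[-2.68,-2.58,0],"delta_rot":[0,0,0],"grip":0},
    {"delta_pos":[-2.68,-2.58,0],"delta_rot":[0,0,0],"grip":0},
    {"delta_pos":[-2.68,-2.58,0],"delta_rot":[0,0,0],"grip":0},
    {"delta_pos":[-2.68,-2.58,0],"delta_rot":[0,0,0],"grip":0},
    {"delta_pos":[-2.68,-2.58,0],"delta_rot":[0,0,0],"grip":0},
    {"delta_pos":[-2.68,-2.58,0],"delta_rot":[0,0,0],"grip":0},
    {"delta_pos":[-2.68,-2.58,0],"delta_rot":[0,0,0],"grip":0},
    {"delta_pos":[-2.68,-2.58,0],"delta_rot":[0,0,0],"grip":0},
    {"delta_pos":[-2.68,-2.58,0],"delta_rot":[0,0,0],"grip":0},
    {"delta_pos":[-2.68,-2.58,0],"delta_rot":[0,0,0],"grip":0},
    {"delta_pos":[-2.68,-2.58,0],"delta_rot":[0,0,0],"grip":0},
    {"delta_pos":[-2.68,-2.58,0],"delta_rot":[0,0,0],"grip":0},
    {"delta_pos":[-2.68,-2.58,0],"delta_rot":[0,0,0],"grip":0},
    {"delta_pos":[-2.68,-2.58,0],"delta_rot":[0,0,0],"grip":0},
  ],
  newtons=40,
)

```text
clock: 1.43
ee_pos: [520.7, 99.1, 231.1]
ee_rot: [-180.0, -0.0, 154.9]
force: [0.3, 0.5, -1.1]
width: -0.1
finger_force: 0.0
```

>>> apply_moves(
  moves=[
    {"delta_pos":[0,0,0],"delta_rot":[0,0,0.108],"grip":0},
    {"delta_pos":[0,0,0],"delta_rot":[0,0,0.108],"grip":0},
    {"delta_pos":[0,0,0],"delta_rot":[0,0,0.108],"grip":0},
    {"delta_pos":[0,0,0],"delta_rot":[0,0,0.108],"grip":0},
    {"delta_pos":[0,0,0],"delta_rot":[0,0,0.108],"grip":0},
    {"delta_pos":[0,0,0],"delta_rot":[0,0,0.108],"grip":0},
    {"delta_pos":[0,0,0],"delta_rot":[0,0,0.108],"grip":0},
    {"delta_pos":[0,0,0],"delta_rot":[0,0,0.108],"grip":0},
    {"delta_pos":[0,0,0],"delta_rot":[0,0,0],"grip":0},
    {"delta_pos":[0,0,0],"delta_rot":[0,0,0],"grip":0},
  ],
)

```text
clock: 2.27
ee_pos: [520.4, 101.1, 231.0]
ee_rot: [-180.0, 0.0, 105.6]
force: [1.0, 0.4, 0.7]
width: -0.1
finger_force: 0.0
```

Run:
```python
from h import *
s=observe();im,d=capture("wrist");cv2.imwrite("pics/w1.png",im)
np.savez("w1.npz",im=im,d=d,pos=s["ee_pos"],rot=s["ee_rot"])
print(s["ee_pos"],s["ee_rot"],s["joint_positions"],s["force"],s["width"])
```

```text
[520.38698345 101.05496791 231.03390939] [-1.79959629e+02  1.51319328e-02  1.05588188e+02] [-31.12371855  20.82985729  19.73929142 117.89911085 -10.13870352
  42.88739551  10.47385547] [0.95958472 0.42576502 0.74729935] -0.13521594173188026
```

View pics/w1.png

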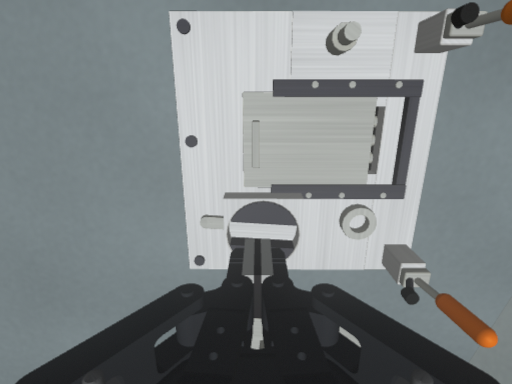

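Wrist view: cover rib at px (255,144), plate left edge from (173,12) to (190,270), dial centred near (264,231) with its bright slot from (231,229) to (296,232). The tongue is at (212,222), and the shut fingers cover the dial's lower part.

Run:
```python
from h import *
f=np.load("w1.npz");im,d=f["im"],f["d"];C=cam("wrist",dict(ee_pos=f["pos"],ee_rot=f["rot"]));p=cloud(d,C);z=p[...,2]
print("plate z",np.nanmedian(z[150:180,205:225]))
# plate edges: sub-rows of height step
L=[];T=[]
for v in range(25,265,4):
    r=np.where(z[v,140:230]>12)[0]
    if len(r):L.append((140+r[0]-.5,v))
for u in range(185,300,4):
    r=np.where(z[2:60,u]>12)[0]
    if len(r):T.append((u,2+r[0]-.5))
fit=lambda P:cv2.fitLine(np.float32(plane(P,24,C)[:,:2]),cv2.DIST_HUBER,0,.01,.01).ravel()
l,t=fit(L),fit(T);print("left",l,np.degrees(np.arctan2(l[1],l[0])),"top",t,np.degrees(np.arctan2(t[1],t[0])))
a=np.arctan2(t[1],t[0])%np.pi;b=(np.arctan2(l[1],l[0])%np.pi)-np.pi/2;
th=b; ex=np.array([np.cos(th),np.sin(th)]);ey=np.array([-ex[1],ex[0]])
corner=ex*(l[2:]@ex)+ey*(t[2:]@ey); O=corner+105*ex-185*ey
print("yaw",np.degrees(th),np.degrees(a),"origin",O)
q=np.stack([(p[...,:2]-O)@ex,(p[...,:2]-O)@ey,z],-1);np.savez("fix.npz",O=O,th=th)
sel=(z>50)&(z<60)&(abs(q[...,1]-50)<35)&(abs(q[...,0]+25)<40);r=q[sel];print("rib",len(r),np.percentile(r,[2,50,98],axis=0))
print("cam pred",O-5*ex-56*ey)
bb=(z>33)&(z<43)&(np.hypot(q[...,0]+5,q[...,1]+56)<44);r=q[bb];print("slot",len(r),np.percentile(r,[2,50,98],axis=0))
g=im.min(2)>150
bm=(g[205:250,220:305]);vv,uu=np.where(bm);P=plane(np.c_[uu+220,vv+205],38,C)[:,:2]-O
P=np.c_[P@ex,P@ey];k=np.hypot(P[:,0]+5,P[:,1]+56)<43;P=P[k]
rr=cv2.minAreaRect(np.float32(P));print("bright slot",len(P),P.mean(0),rr)
tg=(q[...,0]<-55)&(q[...,0]>-100)&(abs(q[...,1]+56)<30)&(z>29)&(z<40);r=q[tg];print("tongue",len(r),np.median(r,0), np.percentile(r,[2,98],axis=0), "cam~",np.arctan2((np.median(r,0)[1]+56),-(np.median(r,0)[0]+5)))
```

```text
plate z 24.174072845892738
left [ 2.6789066e-01 -9.6344930e-01  4.2931775e+02  8.6408287e+01] -74.46121 top [9.6307129e-01 2.6924646e-01 4.4700742e+02 2.5491133e+02] 15.6194315
yaw 15.538789 15.6194315 origin [537.8187   88.14336]
rib 347 [[-17.8676054   26.73335126  55.57181084]
 [-13.58270851  52.28906237  57.12130787]
 [-10.27590423  74.25618138  58.50892211]]
cam pred [548.00336   32.850742]
slot 1065 [[-46.27195406 -72.39853368  36.51082823]
 [ -4.80282951 -60.93263735  38.20407332]
 [ 35.56414549 -49.99163248  42.02487241]]
bright slot 1075 [ -5.73146884 -57.80159604] ((-5.467967987060547, -49.209716796875), (84.5294189453125, 46.1650390625), 0.09910941123962402)
tongue 281 [-68.53303166 -50.92755093  33.10880846] [[-83.54433497 -59.19548946  29.89272512]
 [-55.61093424 -43.35484849  34.63748766]] cam~ 0.07967056055419222
```

>>> apply_moves(
  moves=[
    {"delta_pos":[1.675,-2.085,0],"delta_rot":[0,0,0],"grip":0},
    {"delta_pos":[1.675,-2.085,0],"delta_rot":[0,0,0],"grip":0},
    {"delta_pos":[0,0,3.1],"delta_rot":[0,0,0],"grip":0},
    {"delta_pos":[0,0,3.1],"delta_rot":[0,0,0],"grip":0},
    {"delta_pos":[0,0,3.1],"delta_rot":[0,0,0],"grip":0},
    {"delta_pos":[0,0,3.1],"delta_rot":[0,0,0],"grip":0},
    {"delta_pos":[0,0,3.1],"delta_rot":[0,0,0],"grip":0},
    {"delta_pos":[0,0,3.1],"delta_rot":[0,0,0],"grip":0},
    {"delta_pos":[0,0,0],"delta_rot":[0,0,0],"grip":0},
    {"delta_pos":[0,0,0],"delta_rot":[0,0,0],"grip":0},
  ],
)

```text
clock: 3.15
ee_pos: [470.7, 121.7, 44.4]
ee_rot: [-179.8, -0.0, 105.5]
force: [-0.2, -0.6, -0.1]
width: 0.2
finger_force: 0.0
```

```bash
cat >> h.py <<'E'
def fix(s):
    f=np.load("fix.npz");t=float(f["th"]);v=np.array(s["ee_pos"])[:2]-f["O"]
    return np.round([v[0]*np.cos(t)+v[1]*np.sin(t),-v[0]*np.sin(t)+v[1]*np.cos(t),s["ee_pos"][2]],1)
E
python3 - <<'E'
from h import *
s=observe();print(fix(s),s["ee_rot"],s["force"])
E
```

```text
[-55.7  50.3  44.4] [-1.79793731e+02 -2.03564324e-02  1.05451619e+02] [-0.22226026 -0.57066056 -0.05374769]
```

>>> apply_moves(
  moves=[
    {"delta_pos":[0,0.6,0],"delta_rot":[0,0,0],"grip":0},
    {"delta_pos":[0,0.6,0],"delta_rot":[0,0,0],"grip":0},
    {"delta_pos":[0,0.6,0],"delta_rot":[0,0,0],"grip":0},
    {"delta_pos":[0,0.5,0],"delta_rot":[0,0,0],"grip":0},
    {"delta_pos":[0,0.5,0],"delta_rot":[0,0,0],"grip":0},
    {"delta_pos":[0,0.5,0],"delta_rot":[0,0,0],"grip":0},
    {"delta_pos":[0,0.4,0],"delta_rot":[0,0,0],"grip":0},
    {"delta_pos":[0,0.4,0],"delta_rot":[0,0,0],"grip":0},
    {"delta_pos":[0,0.3,0],"delta_rot":[0,0,0],"grip":0},
    {"delta_pos":[0,0.2,0],"delta_rot":[0,0,0],"grip":0},
    {"delta_pos":[0,0.2,0],"delta_rot":[0,0,0],"grip":0},
  ],
)

```text
clock: 4.07
ee_pos: [511.6, 133.3, 46.8]
ee_rot: [-179.3, -0.1, 105.4]
force: [-11.5, -4.0, 19.5]
width: -0.2
finger_force: 9.4
```

Run:
```python
from h import *
s=observe();print(fix(s),s["ee_rot"],s["force"])
im,d=capture("wrist");C=cam("wrist",s);p=cloud(d,C);f=np.load("fix.npz");t=float(f["th"]);ex=np.array([np.cos(t),np.sin(t)]);ey=np.array([-ex[1],ex[0]])
X=(p[...,:2]-f["O"])@ex;Y=(p[...,:2]-f["O"])@ey;z=p[...,2]
m=(z>48)&(z<60)&(abs(Y-50)<30)&(X>-40)&(X<60);print(m.sum(),np.percentile(X[m],[2,25,50,75,98]) if m.sum() else "")
cv2.imwrite("pics/w2.png",im)
```

```text
[-13.1  50.5  46.8] [-1.79295571e+02 -1.10373046e-01  1.05408624e+02] [-11.46209967  -4.00345388  19.54228278]
1309 [-22.31808293  -1.86441308   3.27389985   5.84649941   8.07253923]
```

View pics/w2.png

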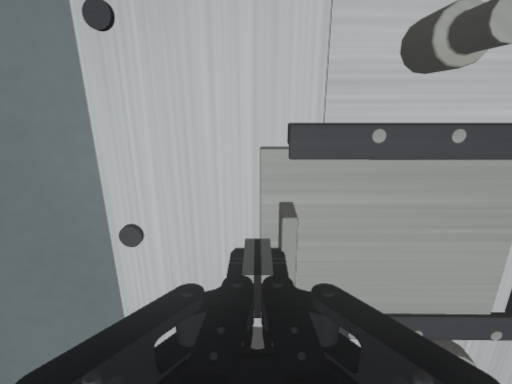

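The fingertip is on the rib and the cover has slid about 18 mm (rib at px (288,245)). The finger's sloped back is wedging on the rib's edge, with 19.5 N upward on the tool. I'll back off and turn a quarter so the flat finger sides push instead.

>>> apply_moves(
  moves=[
    {"delta_pos":[0,-1.5,0],"delta_rot":[0,0,0],"grip":0},
    {"delta_pos":[0,-1.5,0],"delta_rot":[0,0,0],"grip":0},
    {"delta_pos":[0,0,0],"delta_rot":[0,0,0.1122],"grip":0},
    {"delta_pos":[0,0,0],"delta_rot":[0,0,0.1122],"grip":0},
    {"delta_pos":[0,0,0],"delta_rot":[0,0,0.1122],"grip":0},
    {"delta_pos":[0,0,0],"delta_rot":[0,0,0.1122],"grip":0},
    {"delta_pos":[0,0,0],"delta_rot":[0,0,0.1122],"grip":0},
    {"delta_pos":[0,0,0],"delta_rot":[0,0,0.1122],"grip":0},
    {"delta_pos":[0,0,0],"delta_rot":[0,0,0.1122],"grip":0},
    {"delta_pos":[0,0,0],"delta_rot":[0,0,0.1122],"grip":0},
    {"delta_pos":[0,0,0],"delta_rot":[0,0,0.1122],"grip":0},
    {"delta_pos":[0,0,0],"delta_rot":[0,0,0.1122],"grip":0},
    {"delta_pos":[0,0,0],"delta_rot":[0,0,0.1122],"grip":0},
    {"delta_pos":[0,0,0],"delta_rot":[0,0,0.1122],"grip":0},
    {"delta_pos":[0,0,0],"delta_rot":[0,0,0.1122],"grip":0},
    {"delta_pos":[0,0,0],"delta_rot":[0,0,0.1122],"grip":0},
    {"delta_pos":[0,0,0],"delta_rot":[0,0,0],"grip":0},
  ],
)

```text
clock: 5.53
ee_pos: [489.9, 127.9, 45.9]
ee_rot: [180.0, -0.1, 15.4]
force: [-0.1, 0.1, -0.1]
width: 0.3
finger_force: 0.0
```

Run:
```python
from h import *
s=observe();print(fix(s),s["ee_rot"],s["force"],s["joint_positions"])
```

```text
[-35.5  51.1  45.9] [ 1.79992558e+02 -1.07466008e-01  1.53880728e+01] [-0.10967308  0.08901983 -0.0953936 ] [-41.70206348  40.64910203  30.90233206 127.77029234 -52.60485971
  24.89016215 -42.04886889]
```

>>> apply_moves(
  moves=[
    {"delta_pos":[0.5,0,0.1],"delta_rot":[0,0,0],"grip":0},
    {"delta_pos":[0.5,0,0],"delta_rot":[0,0,0],"grip":0},
    {"delta_pos":[0.5,0,0],"delta_rot":[0,0,0],"grip":0},
    {"delta_pos":[0.4,0,0],"delta_rot":[0,0,0],"grip":0},
    {"delta_pos":[0.4,0,0],"delta_rot":[0,0,0],"grip":0},
    {"delta_pos":[0.4,0,0],"delta_rot":[0,0,0],"grip":0},
    {"delta_pos":[0.3,0,0],"delta_rot":[0,0,0],"grip":0},
    {"delta_pos":[0.2,0,0],"delta_rot":[0,0,0],"grip":0},
  ],
)

```text
clock: 6.2
ee_pos: [518.9, 135.2, 44.1]
ee_rot: [-180.0, 0.1, 15.4]
force: [-3.0, -1.1, 2.0]
width: 0.2
finger_force: 1.4
```

Run:
```python
from h import *
s=observe();print(fix(s),s["ee_rot"],s["force"])
```

```text
[-5.7 50.5 44.1] [-1.79965905e+02  1.32999843e-01  1.54173091e+01] [-2.99595616 -1.05891772  1.95264332]
```

>>> apply_moves(
  moves=[
    {"delta_pos":[0.3,0,0],"delta_rot":[0,0,0],"grip":0},
    {"delta_pos":[0.3,0,0],"delta_rot":[0,0,0],"grip":0},
    {"delta_pos":[0.2,0,0],"delta_rot":[0,0,0],"grip":0},
    {"delta_pos":[0.2,0,0],"delta_rot":[0,0,0],"grip":0},
    {"delta_pos":[0.1,0,0],"delta_rot":[0,0,0],"grip":0},
  ],
)

```text
clock: 6.62
ee_pos: [527.5, 137.6, 44.0]
ee_rot: [-179.9, 0.3, 15.4]
force: [-7.0, -2.1, 5.7]
width: 0.0
finger_force: 3.9
```

>>> apply_moves(
  moves=[
    {"delta_pos":[0.1,0,0],"delta_rot":[0,0,0],"grip":0},
    {"delta_pos":[0.1,0,0],"delta_rot":[0,0,0],"grip":0},
    {"delta_pos":[0.1,0,0],"delta_rot":[0,0,0],"grip":0},
  ],
)

```text
clock: 6.87
ee_pos: [527.5, 137.7, 43.8]
ee_rot: [-179.8, 0.6, 15.4]
force: [-11.7, -4.0, 8.2]
width: 0.1
finger_force: 6.0
```

Run:
```python
from h import *
s=observe();print(fix(s),s["ee_rot"],s["force"])
```

```text
[ 3.4 50.5 43.8] [-179.83865358    0.60673681   15.39836405] [-11.67253547  -4.02463813   8.19609695]
```

>>> apply_moves(
  moves=[
    {"delta_pos":[0.2,0,0],"delta_rot":[0,0,0],"grip":0},
    {"delta_pos":[0.2,0,0],"delta_rot":[0,0,0],"grip":0},
    {"delta_pos":[0,0,0],"delta_rot":[0,0,0],"grip":0},
  ],
)

```text
clock: 7.12
ee_pos: [527.5, 137.8, 43.3]
ee_rot: [-179.7, 1.0, 15.4]
force: [-15.5, -3.9, 11.4]
width: -0.0
finger_force: 8.0
```

Run:
```python
from h import *
s=observe();print(fix(s),s["ee_rot"],s["force"])
```

```text
[ 3.4 50.6 43.3] [-179.74187709    1.00905279   15.38054282] [-15.54181307  -3.90306009  11.43834945]
```

Solid stop: the force climbs with no motion. Backing off, lifting, and looking.

>>> apply_moves(
  moves=[
    {"delta_pos":[-2,0,0],"delta_rot":[0,0,0],"grip":0},
    {"delta_pos":[-2,0,0],"delta_rot":[0,0,0],"grip":0},
    {"delta_pos":[0,0,-3.9],"delta_rot":[0,0,0],"grip":0},
    {"delta_pos":[0,0,-3.9],"delta_rot":[0,0,0],"grip":0},
    {"delta_pos":[0,0,-3.9],"delta_rot":[0,0,0],"grip":0},
    {"delta_pos":[0,0,-3.9],"delta_rot":[0,0,0],"grip":0},
    {"delta_pos":[0,0,0],"delta_rot":[0,0,-0.1122],"grip":0},
    {"delta_pos":[0,0,0],"delta_rot":[0,0,-0.1122],"grip":0},
    {"delta_pos":[0,0,0],"delta_rot":[0,0,-0.1122],"grip":0},
    {"delta_pos":[0,0,0],"delta_rot":[0,0,-0.1122],"grip":0},
    {"delta_pos":[0,0,0],"delta_rot":[0,0,-0.1122],"grip":0},
    {"delta_pos":[0,0,0],"delta_rot":[0,0,-0.1122],"grip":0},
    {"delta_pos":[0,0,0],"delta_rot":[0,0,-0.1122],"grip":0},
    {"delta_pos":[0,0,0],"delta_rot":[0,0,-0.1122],"grip":0},
    {"delta_pos":[0,0,0],"delta_rot":[0,0,-0.1122],"grip":0},
    {"delta_pos":[0,0,0],"delta_rot":[0,0,-0.1122],"grip":0},
    {"delta_pos":[0,0,0],"delta_rot":[0,0,-0.1122],"grip":0},
    {"delta_pos":[0,0,0],"delta_rot":[0,0,-0.1122],"grip":0},
    {"delta_pos":[0,0,0],"delta_rot":[0,0,-0.1122],"grip":0},
    {"delta_pos":[0,0,0],"delta_rot":[0,0,-0.1122],"grip":0},
  ],
)

```text
clock: 8.78
ee_pos: [500.2, 130.0, 200.9]
ee_rot: [179.8, -0.0, 105.7]
force: [0.3, -0.5, 0.6]
width: -0.2
finger_force: 0.0
```

>>> apply_moves(
  moves=[
    {"delta_pos":[-3.2,0.54,0],"delta_rot":[0,0,0],"grip":3},
    {"delta_pos":[-3.2,0.54,0],"delta_rot":[0,0,0],"grip":3},
    {"delta_pos":[-3.2,0.54,0],"delta_rot":[0,0,0],"grip":3},
    {"delta_pos":[-3.2,0.54,0],"delta_rot":[0,0,0],"grip":3},
    {"delta_pos":[-3.2,0.54,0],"delta_rot":[0,0,0],"grip":3},
    {"delta_pos":[0,0,0],"delta_rot":[0,0,0],"grip":3},
    {"delta_pos":[0,0,0],"delta_rot":[0,0,0],"grip":3},
  ],
)

```text
clock: 9.37
ee_pos: [569.1, -20.3, 201.0]
ee_rot: [179.8, 0.1, 105.1]
force: [-0.0, 1.1, -0.4]
width: 30.0
finger_force: 0.0
```

Run:
```python
from h import *
s=observe();im,d=capture("wrist");cv2.imwrite("pics/w3.png",im);np.savez("w3.npz",im=im,d=d)
print(fix(s),s["ee_rot"],s["width"],s["force"])
C=cam("wrist",s);p=cloud(d,C);f=np.load("fix.npz");t=float(f["th"]);ex=np.array([np.cos(t),np.sin(t)]);ey=np.array([-ex[1],ex[0]])
X=(p[...,:2]-f["O"])@ex;Y=(p[...,:2]-f["O"])@ey;z=p[...,2]
m=(z>50)&(z<60)&(abs(Y-50)<30)&(X>-40)&(X<60);print("rib",m.sum(),np.percentile(X[m],[2,50,98]),np.percentile(Y[m],[2,50,98]))
m=((z>33)&(z<43)&(np.hypot(X+5,Y+56)<46)).astype(np.uint8);m=cv2.morphologyEx(m,cv2.MORPH_OPEN,np.ones((3,3)))>0
print("slot depth rect",cv2.minAreaRect(np.float32(np.c_[X[m],Y[m]])))
m=(im.min(2)>150)&(z<45)&(z>30)&(np.hypot(X+5,Y+56)<41);vv,uu=np.where(m);P=plane(np.c_[uu,vv],38,C)[:,:2]-f["O"];P=np.float32(np.c_[P@ex,P@ey])
print("bright",len(P),cv2.minAreaRect(P),cv2.fitLine(P,cv2.DIST_HUBER,0,.01,.01).ravel())
```

```text
[   1.1 -112.9  201. ] [1.79825105e+02 1.15903730e-01 1.05104251e+02] 30.03385819641178 [-0.04000571  1.11770169 -0.39168924]
rib 294 [15.62902955 19.17818168 23.43668987] [25.16650273 35.80630826 46.35590502]
slot depth rect ((-5.536895751953125, -56.08392333984375), (29.586746215820312, 86.2556381225586), 86.44261932373047)
bright 2316 ((-5.000514984130859, -55.973388671875), (29.247329711914062, 81.80099487304688), 86.4392318725586) [  0.99800533  -0.06312957  -5.0891976  -55.58549   ]
```

View pics/w3.png

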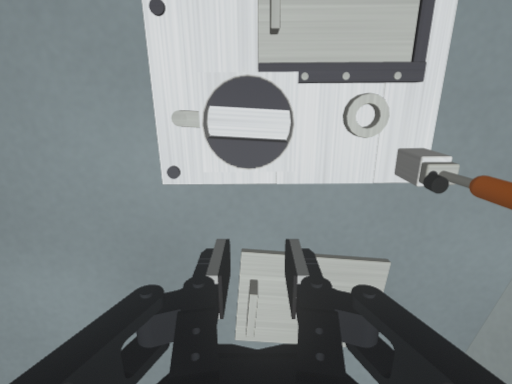

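Wrist view: the rib at px (275,10) measures x ≈ 16, so the cover is home. The slot spans (208,122) to (291,123), with centre (-5.2,-56) in the fixture frame and cam ≈ 0.06 rad. The fingers are open 30 mm and will go into the slot along its length.

>>> apply_moves(
  moves=[
    {"delta_pos":[2.845,-0.335,0],"delta_rot":[0,0,0],"grip":3},
    {"delta_pos":[2.845,-0.335,0],"delta_rot":[0,0,0],"grip":3},
    {"delta_pos":[0,0,3.3],"delta_rot":[0,0,0.056],"grip":3},
    {"delta_pos":[0,0,3.3],"delta_rot":[0,0,0],"grip":3},
    {"delta_pos":[0,0,3.3],"delta_rot":[0,0,0],"grip":3},
    {"delta_pos":[0,0,3.0],"delta_rot":[0,0,0],"grip":3},
    {"delta_pos":[0,0,0],"delta_rot":[0,0,0],"grip":3},
    {"delta_pos":[0,0,0],"delta_rot":[0,0,0],"grip":3},
  ],
)

```text
clock: 10.08
ee_pos: [544.4, 37.1, 70.4]
ee_rot: [-179.8, -0.1, 102.3]
force: [0.0, -0.2, -0.7]
width: 30.1
finger_force: 0.0
```

Run:
```python
from h import *
s=observe();print(fix(s),s["ee_rot"],s["force"],s["width"],s["joint_positions"])
```

```text
[ -7.4 -51.   70.4] [-1.79820554e+02 -6.03820771e-02  1.02313172e+02] [ 0.00303974 -0.15554445 -0.71068126] 30.12267272582494 [-21.01156558  36.47905132  17.23721067 121.82962917 -24.59079798
  25.16057865  27.8430122 ]
```

>>> apply_moves(
  moves=[
    {"delta_pos":[-0.49,0.25,0],"delta_rot":[0,0,0],"grip":3},
    {"delta_pos":[0,0,0],"delta_rot":[0,0,0],"grip":3},
    {"delta_pos":[0,0,0],"delta_rot":[0,0,0],"grip":3},
    {"delta_pos":[0,0,0],"delta_rot":[0,0,0],"grip":3},
  ],
)

```text
clock: 10.42
ee_pos: [550.2, 31.4, 72.9]
ee_rot: [179.8, 0.0, 102.2]
force: [-0.1, -0.6, 0.6]
width: 29.7
finger_force: 0.0
```

Run:
```python
from h import *
s=observe();print(fix(s),s["ee_rot"],s["force"],s["width"])
im,d=capture("wrist");cv2.imwrite("pics/w4.png",im)
```

```text
[ -3.2 -58.   72.9] [1.79822180e+02 1.29744302e-02 1.02188735e+02] [-0.14514004 -0.59095926  0.597629  ] 29.7129841625127
```

View pics/w4.png

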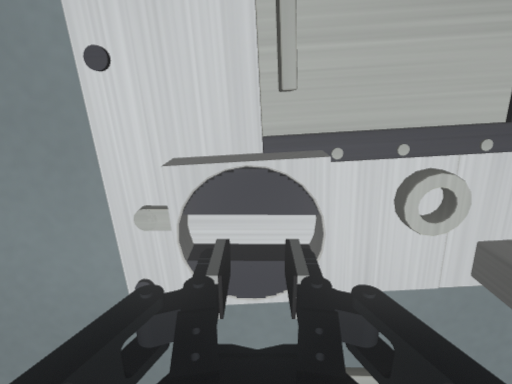

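The fingers stand over the slot. The slot's bright floor spans px (188,215) to (315,243), and the tips at (220,245) and (295,245) sit slightly toward its near side. Pose readings jitter by a couple of mm, so I'll average several.

```bash
cat >> h.py <<'E'
def avg(n=10):
    L=[]
    for _ in range(n):
        s=observe();L.append(np.r_[fix(s),s["ee_rot"][2],s["force"],s["torque"]]);capture("wrist")
    L=np.array(L);print(np.round(L.mean(0),2),"sd",np.round(L.std(0)[:4],2));return L
E
python3 -c "
from h import *
avg(10)"
```

```text
[-4.1700e+00 -5.7680e+01  7.1730e+01  1.0221e+02 -1.6000e-01  2.0000e-02
 -1.0000e-02 -1.0000e-02  0.0000e+00 -1.0000e-02] sd [0.27 0.09 0.42 0.  ]
```

>>> apply_moves(
  moves=[
    {"delta_pos":[0.16,-0.11,0],"delta_rot":[0,0,0],"grip":3},
    {"delta_pos":[0,0,0.8],"delta_rot":[0,0,0],"grip":3},
    {"delta_pos":[0,0,0.8],"delta_rot":[0,0,0],"grip":3},
    {"delta_pos":[0,0,0],"delta_rot":[0,0,0],"grip":3},
  ],
)

```text
clock: 11.3
ee_pos: [546.5, 32.8, 53.6]
ee_rot: [-179.8, -0.0, 102.2]
force: [0.8, -0.2, 0.2]
width: 30.1
finger_force: 0.0
```

```bash
python3 -c "
from h import *
avg(6)"
```

```text
[-5.850e+00 -5.598e+01  5.458e+01  1.022e+02  8.000e-02 -4.000e-02
 -8.000e-02  0.000e+00 -1.000e-02 -0.000e+00] sd [0.44 0.22 0.59 0.01]
```

Aligned and entering freely. Going down to z ≈ 43, then turning clockwise.

>>> apply_moves(
  moves=[
    {"delta_pos":[0,0.05,0.5],"delta_rot":[0,0,0],"grip":3},
    {"delta_pos":[0,0,0.6],"delta_rot":[0,0,0],"grip":3},
    {"delta_pos":[0,0,0],"delta_rot":[0,0,0],"grip":3},
    {"delta_pos":[0,0,0],"delta_rot":[0,0,0.08],"grip":3},
    {"delta_pos":[0,0,0],"delta_rot":[0,0,0.08],"grip":3},
    {"delta_pos":[0,0,0],"delta_rot":[0,0,0.08],"grip":3},
    {"delta_pos":[0,0,0],"delta_rot":[0,0,0.08],"grip":3},
  ],
)

```text
clock: 12.18
ee_pos: [548.4, 33.6, 44.1]
ee_rot: [180.0, -0.0, 83.8]
force: [0.5, 0.5, -0.1]
width: 30.1
finger_force: 4.0
```

```bash
python3 -c "
from h import *
avg(4)"
```

```text
[ -4.53 -55.48  44.08  83.83   0.43   1.11  -0.32   0.27  -0.1    0.11] sd [0.08 0.04 0.04 0.15]
```

>>> apply_moves(
  moves=[
    {"delta_pos":[0,0,0],"delta_rot":[0,0,0.1],"grip":3},
    {"delta_pos":[0,0,0],"delta_rot":[0,0,0.1],"grip":3},
    {"delta_pos":[0,0,0],"delta_rot":[0,0,0.1],"grip":3},
    {"delta_pos":[0,0,0],"delta_rot":[0,0,0.1],"grip":3},
    {"delta_pos":[0,0,0],"delta_rot":[0,0,0.1],"grip":3},
    {"delta_pos":[0,0,0],"delta_rot":[0,0,0.1],"grip":3},
  ],
)

```text
clock: 12.88
ee_pos: [548.0, 32.3, 44.2]
ee_rot: [180.0, 0.0, 49.4]
force: [-0.2, -0.3, -1.7]
width: 30.3
finger_force: 4.5
```

```bash
python3 -c "
from h import *
avg(4)"
```

```text
[-5.250e+00 -5.652e+01  4.418e+01  4.943e+01 -1.800e-01 -2.700e-01
 -1.500e-01 -7.000e-02 -1.000e-02  1.000e-01] sd [0.05 0.04 0.04 0.18]
```

>>> apply_moves(
  moves=[
    {"delta_pos":[0,0,0],"delta_rot":[0,0,0.1],"grip":3},
    {"delta_pos":[0,0,0],"delta_rot":[0,0,0.1],"grip":3},
    {"delta_pos":[0,0,0],"delta_rot":[0,0,0.1],"grip":3},
    {"delta_pos":[0,0,0],"delta_rot":[0,0,0.1],"grip":3},
    {"delta_pos":[0,0,0],"delta_rot":[0,0,0.1],"grip":3},
    {"delta_pos":[0,0,0],"delta_rot":[0,0,0.1],"grip":3},
  ],
)

```text
clock: 13.58
ee_pos: [547.0, 31.5, 44.3]
ee_rot: [180.0, 0.1, 15.0]
force: [-1.9, -2.1, 0.6]
width: 30.4
finger_force: 4.8
```

```bash
python3 -c "
from h import *
avg(4)"
```

```text
[ -6.3  -57.02  44.22  15.06  -1.9   -2.19   1.2   -0.52   0.42   0.08] sd [0.07 0.04 0.04 0.18]
```

>>> apply_moves(
  moves=[
    {"delta_pos":[0,0,0],"delta_rot":[0,0,0.05],"grip":3},
    {"delta_pos":[0,0,0],"delta_rot":[0,0,0.05],"grip":3},
    {"delta_pos":[0,0,0],"delta_rot":[0,0,0.05],"grip":3},
    {"delta_pos":[0,0,0],"delta_rot":[0,0,0],"grip":3},
  ],
)

```text
clock: 14.12
ee_pos: [546.7, 31.6, 44.2]
ee_rot: [179.9, 0.1, 6.6]
force: [-4.3, -4.2, 1.9]
width: 30.3
finger_force: 3.2
```

```bash
python3 -c "
from h import *
avg(4)"
```

```text
[-6.600e+00 -5.688e+01  4.420e+01  6.630e+00 -3.660e+00 -3.970e+00
  1.500e+00 -8.300e-01  7.600e-01  5.000e-02] sd [0.   0.04 0.   0.03]
```

>>> apply_moves(
  moves=[
    {"delta_pos":[0,0,0],"delta_rot":[0,0,0.05],"grip":3},
    {"delta_pos":[0,0,0],"delta_rot":[0,0,0.05],"grip":3},
    {"delta_pos":[0,0,0],"delta_rot":[0,0,0],"grip":3},
  ],
)

```text
clock: 14.57
ee_pos: [546.4, 32.0, 44.3]
ee_rot: [179.9, 0.2, 1.2]
force: [-5.2, -3.5, 4.3]
width: 30.0
finger_force: 26.0
```

```bash
python3 -c "
from h import *
avg(4)"
```

```text
[ -6.8  -56.4   44.3    1.25  -4.46  -3.28   4.05  -0.82   0.98   0.9 ] sd [0.   0.   0.   0.02]
```

>>> apply_moves(
  moves=[
    {"delta_pos":[0,0,0],"delta_rot":[0,0,0.04],"grip":3},
    {"delta_pos":[0,0,0],"delta_rot":[0,0,0],"grip":3},
  ],
)

```text
clock: 14.93
ee_pos: [546.4, 32.0, 44.3]
ee_rot: [179.9, 0.2, -0.5]
force: [-4.7, -3.8, 5.8]
width: 30.0
finger_force: 53.3
```

```bash
python3 -c "
from h import *
avg(4)"
```

```text
[ -6.8  -56.4   44.3   -0.51  -4.72  -4.53   4.62  -0.98   1.     2.3 ] sd [0.   0.   0.   0.02]
```

Torque rose to 2.3 N·m without turning, so it's at the hard stop. Unwinding within the play, then lifting and looking.

>>> apply_moves(
  moves=[
    {"delta_pos":[0,0,0],"delta_rot":[0,0,-0.1],"grip":3},
    {"delta_pos":[0,0,0],"delta_rot":[0,0,-0.1],"grip":3},
    {"delta_pos":[0,0,0],"delta_rot":[0,0,-0.05],"grip":3},
    {"delta_pos":[0,0,-1.0],"delta_rot":[0,0,0],"grip":3},
    {"delta_pos":[0,0,-2.0],"delta_rot":[0,0,0],"grip":3},
    {"delta_pos":[0,0,-3.5],"delta_rot":[0,0,0],"grip":3},
    {"delta_pos":[0,0,-3.5],"delta_rot":[0,0,0],"grip":3},
    {"delta_pos":[0,0,-3.5],"delta_rot":[0,0,0],"grip":3},
    {"delta_pos":[0,0,-3.5],"delta_rot":[0,0,0],"grip":3},
    {"delta_pos":[-3.0,0,0],"delta_rot":[0,0,0],"grip":3},
    {"delta_pos":[-3.0,0,0],"delta_rot":[0,0,0],"grip":3},
    {"delta_pos":[-3.0,0,0],"delta_rot":[0,0,0],"grip":3},
    {"delta_pos":[0,0,0],"delta_rot":[0,0,0],"grip":3},
    {"delta_pos":[0,0,0],"delta_rot":[0,0,0],"grip":3},
  ],
)

```text
clock: 16.3
ee_pos: [458.8, 13.2, 214.8]
ee_rot: [-179.8, -0.0, 12.8]
force: [-0.3, 0.1, 0.3]
width: 29.9
finger_force: 0.0
```

Run:
```python
from h import *
avg(4);s=observe();im,d=capture("wrist");cv2.imwrite("pics/w5.png",im);print(s["force"])
C=cam("wrist",s);p=cloud(d,C);f=np.load("fix.npz");t=float(f["th"]);ex=np.array([np.cos(t),np.sin(t)]);ey=np.array([-ex[1],ex[0]])
X=(p[...,:2]-f["O"])@ex;Y=(p[...,:2]-f["O"])@ey;z=p[...,2]
m=(z>50)&(z<60)&(abs(Y-50)<30)&(X>-30)&(X<60);print("rib",m.sum(),np.percentile(X[m],[2,50,98]),np.percentile(z[m],98))
m=(im.min(2)>150)&(z<45)&(z>30)&(np.hypot(X+5,Y+56)<41);vv,uu=np.where(m);P=plane(np.c_[uu,vv],38,C)[:,:2]-f["O"];P=np.float32(np.c_[P@ex,P@ey])
l=cv2.fitLine(P,cv2.DIST_HUBER,0,.01,.01).ravel();print("slot",len(P),cv2.minAreaRect(P),l,np.degrees(np.arctan2(l[1],l[0])))
a,_=capture("top");b=np.load("top.npz")["im"];D=cv2.absdiff(a,b).max(2)
for n,(u,v) in dict(plug=(204,156),ring=(274,122),drv=(172,172)).items():print(n,D[v-12:v+13,u-12:u+13].max())
```

```text
[-9.4200e+01 -5.1420e+01  2.1492e+02  1.2840e+01 -1.0000e-01  3.0000e-02
  2.1000e-01 -2.0000e-02 -5.0000e-02  3.0000e-02] sd [1.25 0.27 0.08 0.05]
[-0.39926013 -0.21694075 -0.3587537 ]
rib 518 [15.37676685 19.10587453 23.16351208] 58.4812726729219
slot 2355 ((-5.7401838302612305, -55.61055374145508), (81.03523254394531, 29.985963821411133), 89.93568420410156) [ 1.4431874e-04 -1.0000000e+00 -5.2871857e+00 -5.5916588e+01] -89.99173
plug 29
ring 29
drv 24
```

View pics/w5.png

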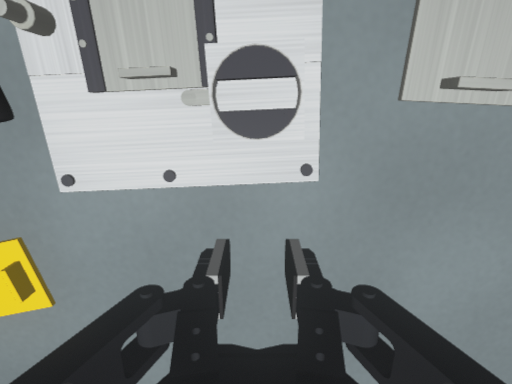

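The slot now lies at exactly 90° (px (217,95) to (298,93)). The tongue at (195,97) crosses the cover's front edge, the rib is at x ≈ 15.5–16, and the gauges and screwdriver have not moved. The arm is clear of everything.

```bash
python3 -c "
from workcell import *
print(close_job())"
```

```text
the job is handed in; nothing more can be done
None
```

The job is handed in, though the hand-in returned no verdict: the cover is home against its stop, the cam is turned clockwise by its slot to the locked stop (slot measured at 90°), the gauges and screwdriver showed no movement in the top view, and the arm is clear.

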